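# Cap the nib cassette and unlatch it from its dock

### The arm

A 6-joint arm with a two-finger parallel gripper is mounted at the origin on the work surface. World frame = base frame: x ahead of the robot, y to its left, z up, the work surface at z = 0. Lengths are in mm, angles in rad, forces in N, time in s.
With the tool pointing down it reaches from about 300 to 775 mm from the base axis. Payload 14.6 kg.
Tool frame: the origin (TCP) lies midway between the tips of the shut fingers; the grasp point (between the pads) lies manip.tcp_to_grasp behind it (manip.tcp_to_grasp is the distance from the TCP to the grasp point, in mm); x points along the fingers, z is the direction in which the jaws open and shut, and the axes are right-handed (so a half turn about x gives the same grasp; the last joint's range is limited). The gripper opens to 94 mm and grips with 3 to 60 N. Pads are 16 mm wide; open, the fingers measure 119 mm over their backs; the gripper's body (75 mm by 177 mm) begins 78 mm behind the grasp point.
Start: joints at [-1.365, 0.3, 1.521, -0, 1.321, -0.067], TCP at [148.179, -529.653, 205.446] pointing down, gripper open.
Joint ranges: [-3.03, 3.03], [-0.79, 2.21], [0.23, 2.52], [-1.04, 4.18], [0, 3.07], [-2.55, 2.55]. Speed limits (rad/s): [2.22, 2.22, 2.57, 3.14, 3.14, 3.14].

### API

Orientations are given as [roll, pitch, yaw] about the fixed x, y, z axes, in that order (R = Rz(yaw) Ry(pitch) Rx(roll)).
In Python, from cell import manip gives the robot as it stands.
- The arm moves only by the shell command python3 -m jog 'ROWS' [FORCE]. ROWS is JSON, a list of rows, each an object of numbers: "grip": the opening, from 0 (shut) to 1 (fully open); "tx", "ty", "tz": the shift along the tool's x, y, z in units of 40 mm (1.0 is 40 mm); "turn": the turn about the tool's x in units of 6 degrees (1.0 is 6 degrees). In form: [{"grip": .., "tx": .., "ty": .., "tz": .., "turn": ..}, ...]. A call has 1 to 12 rows; each row is the pose to reach, as a shift and turn from the pose commanded when the call began, along the tool's axes at that moment; what a row does not reach only later rows make up. A row lasts 1/12 s, in which the tool goes at most 41.7 mm and 7.16 degrees, less where a joint would pass 70% of its speed; a pose out of reach is approached as far as the arm can. A call with a gripper value outside its range is refused whole. The fingers move at their own pace and stop on an object; FORCE is the grip in N (left out, the last holds). Time passes only in rows, so rows that repeat a pose let the fingers close. It gives the time, the measured TCP pose, the force and the opening at its end, in the units of the state.
- manip.read_state(): the state, without advancing time (a new reading comes with each control period).
- manip.camera(name): name is "scene" or "side" or "wrist"; returns a dict with "image" (480x640x3 uint8, red, green, blue), "fx", "fy", "cx", "cy" (pixels), "eye" and "attitude" of the camera in the world. Camera axes: x right, y up, looking along -z (the intrinsics and any distortion apply to the point x, -y, -z); pixel columns grow to the right and rows downward; lengths in mm; the calibration is good to about 2 mm. The wrist camera is an equidistant fisheye: a pixel r from the principal point sees the ray r / f radians off the axis. A picture is of the moment at which its call begins. There is no depth.
- manip.sign_off(): hands the job in, once; it reports no verdict.
The state is a dict: "clock": time; "joints": joint angles; "qd": joint speeds; "effort": joint torques, N m; "eef_pos": TCP position; "eef_rot": TCP orientation; "wrist_force": force on the tool from outside, world axes, zero at the start; "moment": the same for the moment, N m; "finger_gap": finger opening in mm.
Only numpy, scipy, OpenCV 4.12 (cv2) and the standard library are available. Lean on these libraries where they do the work, as an engineer would, in place of code of your own. Each camera call takes 0.05 s, during which the arm holds its last target. There are 200 camera calls.

### The job

Put the small knobbed lid on the cup of the nib cassette so that it sits fully down and level, and let go of it. Then pinch the cassette's two side catches together and lift it, lid on, up out of its dock, and finish while still holding it there by both catches, upright, about 12 cm above where it stood. Leave everything else on the bench where it is.

Things in the scene. Friction and masses are not known exactly. Their poses are not given: they have to be found in the camera images.
- lid_center (a point): Mid-height of the small lid, on its axis: 13.5 mm above the plug's underside, 8.5 mm above the flange's underside, 4.5 mm above the flange's top; z is the knob's direction. When seated on the cup (flange on the rim) this point is 8.5 mm above the cup's rim point. The lid stands left or right of the dock, the large lid on the other side.
- tin_lid_center (a point): The larger lid (flange diameter 78 mm, same knob, 27 mm tall), which belongs to an ink tin and stays where it is. Point on its axis at mid-height.
- cup_rim (a point): Centre of the cup's mouth, level with its rim: an upright round grey cup fixed in the middle of the cassette, outer diameter 40 mm, inner 34 mm, steel nibs standing inside, at least 15 mm below the rim. The rim is 58 mm above the cassette's underside, 64 mm above the bench while docked. Axes as the cassette's.
- cassette_grip (a point): Where to pinch: midway between the two catch plates, 45 mm above the cassette's underside (11 mm below the plates' tops, 13 mm below the rim), 51 mm above the bench while docked. y runs from plate to plate, z up. The plates' outer faces are 66 mm apart when free, 53 mm when both are pressed fully in.
- catch_left (a joint): How far the +y catch plate is pressed in towards the cup: 0 free, 0.0065 m fully in; spring of 2 N at 0 rising to 8.5 N. A lug at its foot lies under the dock's lip and holds the cassette down; it is clear with the plate in by more than 3.5 mm (5 mm if the cassette lies off to that side).
- catch_right (a joint): The same for the -y catch plate.
- cassette: The loose cassette (0.15 to 0.35 kg): grey foot 64 x 44 x 8 mm with the cup, and at its +y and -y sides an upright ribbed aluminium catch plate, 26 mm wide along x, 3.5 mm thick, from 9 to 56 mm above the underside. Origin: centre of its underside, 6 mm above the bench while docked.
- dock: The fixed dock, 100 mm (x) by 104 mm (y): steel base plate 6 mm thick, a 7 mm deep pocket that holds the cassette's foot with about 1.5 mm play, and two wooden side walls with inward metal lips over the lugs, 35 to 50 mm from the middle along y, tops 26.5 mm above the bench. Origin: centre of its underside. Axes parallel to the docked cassette's.
- gouge_a: Bystander: gouge with a wooden handle, 133 mm long, 26 mm high, lying between the dock and a lid; origin at its underside near the middle.
- gouge_b: Bystander: second gouge like it.
- brayer: Bystander: ink roller with a black rubber roll (diameter 36 mm) and an orange handle, about 170 mm long, lying; origin under the roll.
- ink_tin: Bystander: open steel ink tin, diameter 74 mm, 50 mm tall; origin at the centre of its underside.
- ink_bottle: Bystander: white ink bottle, diameter 56 mm, 130 mm tall; origin at the centre of its underside.
- baren: Bystander: wooden printing baren, disc of diameter 110 mm with a bow handle, 36 mm tall; origin at the centre of its underside.
- lid: The small lid (30 to 60 g): round aluminium flange, diameter 44 mm, 4 mm thick, a chamfered plug below it, diameter 30 mm, 5 mm deep, and an upright round wooden knob on top, diameter 16 mm, 18 mm tall; 27 mm in all. It starts standing on its plug on the bench, knob up. Origin: on its axis at the plug's underside.
Mind the look-alikes: they are no part of the job. What is shaped like the cassette but green is not meant.

How it is judged (in metres and radians):
On the way:
1. the lid sits seated and level on the cup, let go, with the cassette still docked (horizontal distance between lid_center and cup_rim below 0.004 m and z of lid_center in the frame of cup_rim below 0.0105 m and angle between the z axis of lid_center and the z axis of cup_rim, either way round below 0.06 rad and contact force between the fingers and lid below 0.1 N and z of cassette in the frame of dock below 0.01 m), for 0.2 s.
At the end, for the whole second after the job is handed in: Cassette held by both catches (each in > 3.5 mm), underside > 80 mm above the dock's, clear of it, upright within 0.2 rad, at rest; small lid on its cup (centred within 4 mm, down within 2 mm, level within 0.06 rad). All other things within 30 mm of their start (horizontal distance between lid_center and cup_rim below 0.004 m and z of lid_center in the frame of cup_rim below 0.0105 m and angle between the z axis of lid_center and the z axis of cup_rim, either way round below 0.06 rad and z of cassette in the frame of dock above 0.08 m and angle between cassette's own z axis and vertical below 0.2 rad and value of joint each of catch_left, catch_right above 0.0035 m and contact force between the fingers and cassette above 2 N and contact force between cassette and dock below 0.1 N and linear speed of cassette below 0.03 m/s and distance of each of tin_lid_center, gouge_a, gouge_b, brayer, ink_tin, ink_bottle, baren from where it was at the start of the episode below 0.03 m); the arm keeps its last pose, push and grip.
It fails at once if the cassette is lifted out without its lid (z of cassette in the frame of dock above 0.03 m and distance between lid_center and cup_rim above 0.03 m).
It fails at once if another thing on the bench is pushed away by more than 30 mm (distance of any of tin_lid_center, gouge_a, gouge_b, brayer, ink_tin, ink_bottle, baren from where it was at the start of the episode above 0.03 m).
It also fails if it takes over 58 s, if anything falls off the work surface, if the arm or the gripper's body presses on something with over 40 N, if the wrist force passes 120 N, or if a joint passes its speed limit or range.

## Working session

There is one attempt and no reset: what is moved stays moved. The work goes in short steps, Python scripts to look and compute and a shell command to move; the robot and the scene stay as the last step left them, time stands still between calls to the robot, and variables do not carry over. Pictures are saved under pics/ and viewed, about 8 in all and at most 12, crops included, and the job is handed in when it is done.

```bash
mkdir -p pics; ls; python3 - <<'E'
from cell import manip
import cv2
s=manip.read_state();print(s, manip.tcp_to_grasp)
for n in("scene","side","wrist"):
    c=manip.camera(n);cv2.imwrite(f"pics/{n}0.png",c["image"][:,:,::-1]);print(n,{k:v for k,v in c.items() if k!="image"})
E
```

```text
pics
{'clock': 0.0, 'joints': array([-1.36460692e+00,  3.00455613e-01,  1.52154065e+00, -3.25413133e-05,
        1.32068462e+00, -6.65997481e-02]), 'qd': array([-0.00077189,  0.0009634 , -0.0006764 , -0.00216163, -0.00032862,
        0.00117128]), 'effort': array([-6.99309003e-04, -5.31808627e+01, -3.52737665e+01,  7.08849868e-02,
        2.43802113e-02, -4.85009537e-05]), 'eef_pos': array([ 148.11952529, -529.42808842,  204.91192542]), 'eef_rot': array([3.10394929, 1.56970764, 1.80595019]), 'wrist_force': array([-0.49595589, -0.23886445, -0.55308061]), 'moment': array([0.03271662, 0.00547596, 0.0522312 ]), 'finger_gap': 94.12257991932732} 18.8
scene {'fx': 472.20923240769264, 'fy': 472.20923240769264, 'cx': 324.5976493323675, 'cy': 236.76434359051487, 'eye': array([1457.79752091,  -21.83380978,  910.81702307]), 'attitude': array([0.80611496, 0.01804025, 1.61329718])}
side {'fx': 472.79315408126234, 'fy': 472.79315408126234, 'cx': 317.28877651972414, 'cy': 239.59225306877124, 'eye': array([ 289.7648349 , -803.32903143,  785.22277862]), 'attitude': array([ 0.82720097, -0.01959169, -0.36867569])}
wrist {'fx': 371.64829954431775, 'fy': 371.64829954431775, 'cx': 319.74319590791197, 'cy': 237.27210115908565, 'eye': array([ 212.96682499, -511.0993886 ,  384.62921078]), 'attitude': array([-2.38919622e-01,  5.63129551e-04, -1.29781926e+00])}
```

View pics/scene0.png

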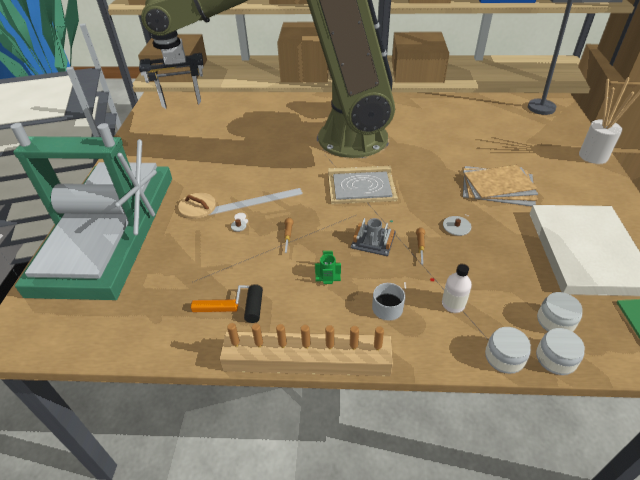

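View pics/side0.png

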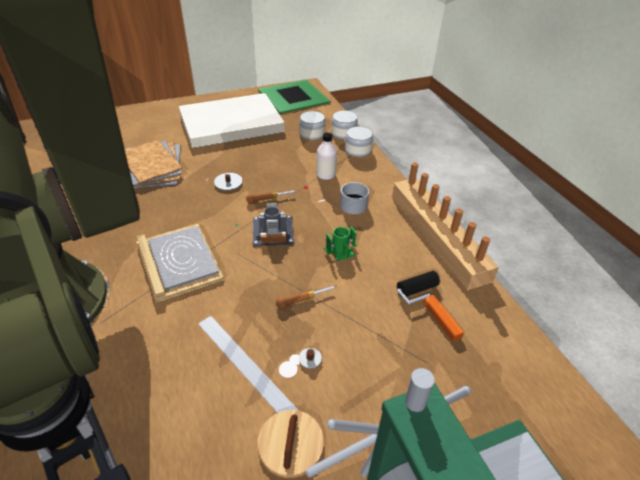

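The scene picture shows two lids. The one at (239,221) in scene and (311,358) in side is smaller, so it fits the small lid. The one at (457,226) and (228,182) is wider, so it is the tin lid. The grey cassette in its dock is at (375,236) and (272,226). The green look-alike at (328,267) and (342,243) is not meant. I'll confirm these in one enlarged crop.

```bash
python3 - <<'E'
import cv2,numpy as np
def cr(n,x,y,w):
    im=cv2.imread(f"pics/{n}0.png");h=w*3//4
    return cv2.resize(im[y:y+h,x:x+w],(400,300),interpolation=cv2.INTER_CUBIC)
cv2.imwrite("pics/crop0.png",np.vstack([np.hstack([cr("scene",219,202,40),cr("scene",343,206,64)]),np.hstack([cr("side",280,340,50),cr("side",242,194,64)])]))
E
```

```text
(no output)
```

View pics/crop0.png

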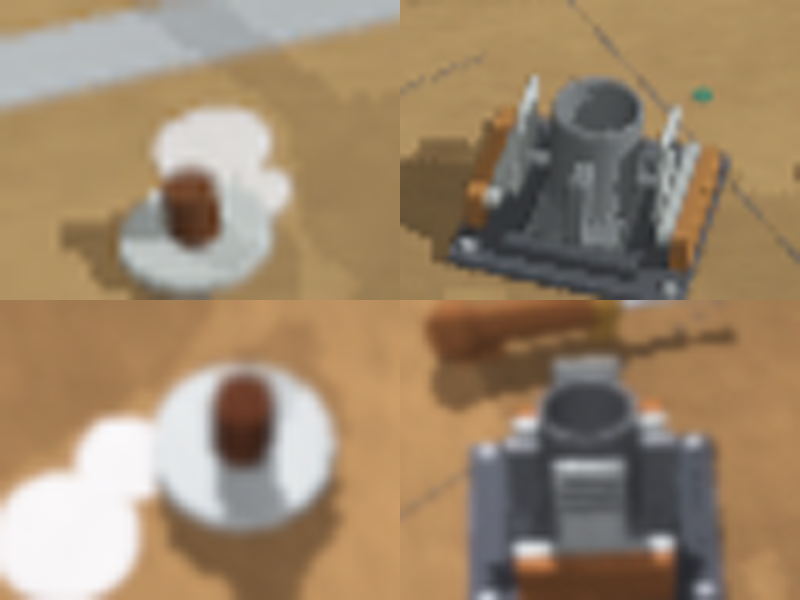

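```bash
cat >h.py <<'E'
import numpy as np
from scipy.spatial.transform import Rotation as R
C=dict(scene=(472.209,324.598,236.764,[1457.798,-21.834,910.817],[0.80611496,0.01804025,1.61329718]),
 side=(472.793,317.289,239.592,[289.765,-803.329,785.223],[0.82720097,-0.01959169,-0.36867569]))
def ray(n,u,v):
    f,cx,cy,e,a=C[n];return np.array(e),R.from_euler("xyz",a).apply([(u-cx)/f,-(v-cy)/f,-1])
def onz(n,u,v,z):
    e,d=ray(n,u,v);return e+d*(z-e[2])/d[2]
def tri(p,q):
    A=[];b=[]
    for n,(u,v) in (("scene",p),("side",q)):
        e,d=ray(n,u,v);d=d/np.linalg.norm(d);M=np.eye(3)-np.outer(d,d);A.append(M);b.append(M@e)
    return np.linalg.lstsq(np.vstack(A),np.hstack(b),rcond=None)[0]
E
python3 - <<'E'
from h import *
np.set_printoptions(precision=1,suppress=True)
k1,k2=(237.6,219.6),(309.9,350.8)
r1,r2=(374.1,222.8),(271.8,210.3)
print("knob",onz("scene",*k1,27),onz("side",*k2,27),tri(k1,k2))
print("flange",onz("side",310.1,357.7,9), onz("scene",238.1,225.3,9))
print("rim",onz("scene",*r1,64),onz("side",*r2,64),tri(r1,r2))
g=lambda x,y:(343+(x-400)/6.25-.4,206+y/6.25-.4)
P=[onz("scene",*g(*q),6) for q in((448,257),(687,293),(730,160))];print(P)
d=P[1]-P[0];print("yaw front",np.arctan2(d[1],d[0])-np.pi/2,np.linalg.norm(d))
d=P[1]-P[2];print("side",np.arctan2(d[1],d[0]),np.linalg.norm(d))
s=lambda x,y:(242+(x-400)/6.25-.4,194+(y-300)/6.25-.4)
P=[onz("side",*s(*q),6) for q in((476,443),(712,438))];d=P[1]-P[0];print(P,np.arctan2(d[1],d[0]),np.linalg.norm(d))
from cell import manip
print(R.from_euler("xyz",manip.read_state()["eef_rot"]).as_matrix())
E
```

```text
knob [ 473.8 -325.6   27. ] [ 476.  -323.8   27. ] [ 475.6 -325.    28.7]
flange [ 475.4 -327.1    9. ] [ 478.  -326.1    9. ]
rim [519.6  55.1  64. ] [520.1  57.8  64. ] [520.   55.5  65.1]
[array([553.3,  -7.1,   6. ]), array([572.5,  94.8,   6. ]), array([489. , 118.5,   6. ])]
yaw front -0.18639359037532355 103.68841971061448
side -0.27635116526768555 86.82789948740184
[array([487.9, 118.6,   6. ]), array([579.8,  89. ,   6. ])] -0.311936129581702 96.60000230284008
[[-0.   1.   0.3]
 [ 0.   0.3 -1. ]
 [-1.   0.  -0. ]]
```

```bash
cat >>h.py <<'E'
def go(x,y,z,st=None):
    from cell import manip
    s=manip.read_state();M=R.from_euler("xyz",s["eef_rot"]).as_matrix()
    t=M.T@(np.array([x,y,z])-s["eef_pos"])/40
    print(np.round(s["eef_pos"],1),"tx ty tz",np.round(t,3),"zaxis",np.round(M[:,2],3),"yax",np.round(M[:,1],3),"gap",round(s["finger_gap"],1),"t",s["clock"])
E
python3 - <<'E'
from h import *
go(280,-330,205);go(475,-325.5,110)
for p,q in (((155,188),(315,470)),((103,147),(335,425)),((140,170),(468,390))):print(tri(p,q))
E
```

```text
[ 148.1 -529.5  205. ] tx ty tz [ 4.000e-03  4.518e+00 -3.914e+00] zaxis [ 0.269 -0.963 -0.001] yax [0.963 0.269 0.   ] gap 93.7 t 0.15
[ 148.1 -529.5  205. ] tx ty tz [ 2.378  9.243 -2.706] zaxis [ 0.269 -0.963 -0.001] yax [0.963 0.269 0.   ] gap 93.7 t 0.15
[ 403.21234326 -559.69345356   86.90987912]
[ 432.89188591 -610.2871769   261.3413654 ]
[ 569.03209657 -550.91223554  246.86060892]
```

```bash
python3 -m jog '[{"grip":0.6,"ty":0.75,"tz":-0.65,"turn":0.5},{"grip":0.6,"ty":1.5,"tz":-1.3,"turn":1},{"grip":0.6,"ty":2.25,"tz":-1.95,"turn":1.5},{"grip":0.6,"ty":3,"tz":-2.6,"turn":2},{"grip":0.6,"ty":3.75,"tz":-3.25,"turn":2.5},{"grip":0.6,"ty":4.5,"tz":-3.9,"turn":3},{"grip":0.6,"ty":5.4,"tz":-3.7,"turn":3.5},{"grip":0.6,"ty":6.3,"tz":-3.5,"turn":4},{"grip":0.6,"ty":7.2,"tz":-3.2,"turn":4.5},{"grip":0.6,"tx":0.3,"ty":8.0,"tz":-3,"turn":4.5},{"grip":0.6,"tx":0.8,"ty":8.7,"tz":-2.8,"turn":4.5},{"grip":0.6,"tx":1.4,"ty":9.25,"tz":-2.7,"turn":4.5}]'
python3 -m jog '[{"tx":0.4,"turn":0},{"tx":0.4,"turn":0},{"tx":0.4,"turn":0},{"tx":0.4,"turn":0}]'
python3 - <<'E'
from h import *
from cell import manip
import cv2
go(475.5,-325.5,60)
c=manip.camera("wrist");cv2.imwrite("pics/w1.png",c["image"][:,:,::-1]);print(c["eye"],c["attitude"])
E
```

```text
[ 148.1 -529.5  205. ] tx ty tz [ 3.628  9.255 -2.702] zaxis [ 0.269 -0.963 -0.001] yax [0.963 0.269 0.   ] gap 93.7 t 0.15
[ 212.96878496 -511.10851191  384.7074632 ] [-2.38930016e-01  3.99137637e-04 -1.29781918e+00]$[0]: bad value
$[0]: bad value
```

View pics/w1.png

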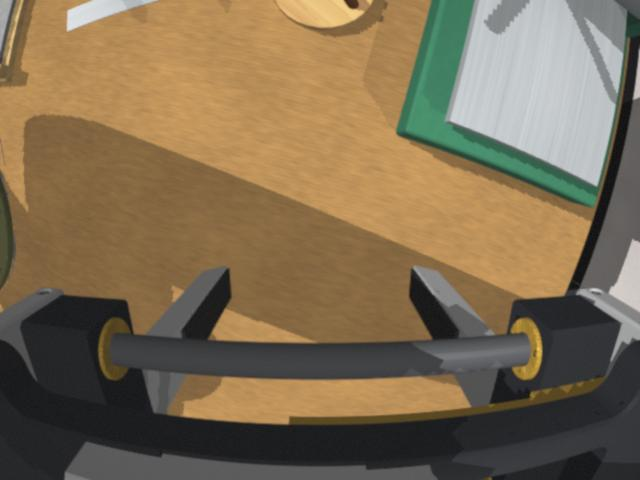

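The rows were refused because every key is needed, so the arm hasn't moved. The picture still shows the start: the press on the right, and the fingertips at about (225,270) and (415,270).

```bash
python3 -m jog '[{"grip":0.6,"tx":0,"ty":0.75,"tz":-0.65,"turn":0.5},{"grip":0.6,"tx":0,"ty":1.5,"tz":-1.3,"turn":1},{"grip":0.6,"tx":0,"ty":2.25,"tz":-1.95,"turn":1.5},{"grip":0.6,"tx":0,"ty":3,"tz":-2.6,"turn":2},{"grip":0.6,"tx":0,"ty":3.75,"tz":-3.25,"turn":2.5},{"grip":0.6,"tx":0,"ty":4.5,"tz":-3.9,"turn":3},{"grip":0.6,"tx":0,"ty":5.4,"tz":-3.7,"turn":3.5},{"grip":0.6,"tx":0,"ty":6.3,"tz":-3.5,"turn":4},{"grip":0.6,"tx":0,"ty":7.2,"tz":-3.2,"turn":4.5},{"grip":0.6,"tx":0.3,"ty":8.0,"tz":-3,"turn":4.5},{"grip":0.6,"tx":0.8,"ty":8.7,"tz":-2.8,"turn":4.5},{"grip":0.6,"tx":1.4,"ty":9.25,"tz":-2.7,"turn":4.5}]'
python3 -m jog '[{"grip":0.6,"tx":0.5,"ty":0,"tz":0,"turn":0},{"grip":0.6,"tx":0.5,"ty":0,"tz":0,"turn":0},{"grip":0.6,"tx":0.5,"ty":0,"tz":0,"turn":0},{"grip":0.6,"tx":0.5,"ty":0,"tz":0,"turn":0}]'
python3 - <<'E'
from h import *
from cell import manip
import cv2
go(475.5,-325.5,60)
c=manip.camera("wrist");cv2.imwrite("pics/w1.png",c["image"][:,:,::-1]);print(c["eye"],c["attitude"])
E
```

```text
clock: 1.2
eef_pos: [477.9, -325.9, 149.3]
eef_rot: [1.138, 1.569, -0.63]
wrist_force: [-0.5, -0.0, 0.3]
finger_gap: 56.4
clock: 1.53
eef_pos: [475.3, -326.5, 130.9]
eef_rot: [1.079, 1.569, -0.69]
wrist_force: [-0.5, 0.4, 1.9]
finger_gap: 56.2
[ 475.3 -326.5  130.9] tx ty tz [ 1.773 -0.003 -0.025] zaxis [-0.198 -0.98   0.001] yax [ 0.98  -0.198  0.001] gap 56.2 t 1.5333
[ 541.12139972 -339.43085514  310.67673975] [-0.23726509 -0.0018961  -1.76953812]
```

View pics/w1.png

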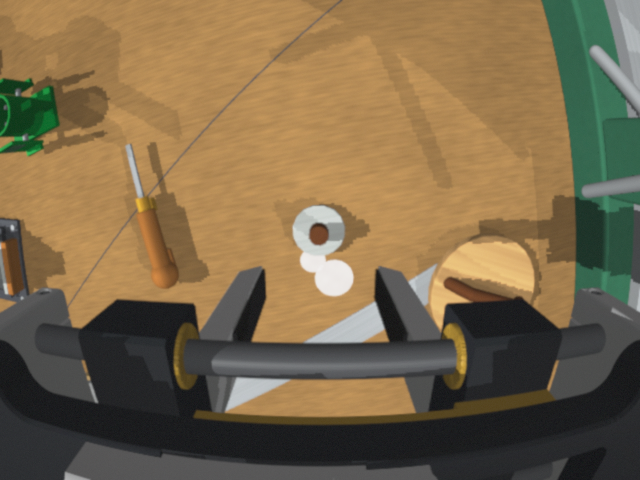

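The picture shows the small lid at (319,230), its knob top at (319,234). The gouge on the left ends at (163,275). The baren is on the right at (483,285), its near edge at about x 430.

```bash
cat >>h.py <<'E'
def wr(u,v,z,eye,att):
    x,y=(u-319.743)/371.648,(v-237.272)/371.648;r=np.hypot(x,y)+1e-12
    d=np.array([x/r*np.sin(r),-y/r*np.sin(r),-np.cos(r)]);d=R.from_euler("xyz",att).apply(d)
    e=np.array(eye);return e+d*(z-e[2])/d[2]
E
python3 - <<'E'
from h import *
np.set_printoptions(precision=1,suppress=True)
E=[541.121,-339.431,310.677],[-0.23726509,-0.0018961,-1.76953812]
import cv2
im=cv2.imread("pics/w1.png").astype(int)
b=(np.abs(im.max(2)-im.min(2))<30)&(im.mean(2)>120);b[:200]=0
n,l,s,c=cv2.connectedComponentsWithStats(b.astype(np.uint8));print([(s[i],c[i]) for i in range(1,n) if s[i][4]>200 and 280<c[i][0]<360])
for q,z in(((319,230),9),((319,233.5),27),((481,260),0)):print(wr(*q,z,*E))
go(475.7,-325.6,11.5)
E
```

```text
[(array([ 293,  205,   60,   91, 3141], dtype=int32), array([322.9, 249. ])), (array([ 304,  301,   81,   42, 1615], dtype=int32), array([352.5, 327.4]))]
[ 475.7 -326.2    9. ]
[ 476.9 -326.4   27. ]
[ 416.1 -468.7    0. ]
[ 475.4 -326.6  131.3] tx ty tz [ 3. -0. -0.] zaxis [-0.2 -1.   0. ] yax [ 1.  -0.2  0. ] gap 56.7 t 1.5833
```

```bash
python3 -m jog '[{"grip":0.6,"tx":0.8,"ty":0.01,"tz":0,"turn":0},{"grip":0.6,"tx":1.6,"ty":0.01,"tz":0,"turn":0},{"grip":0.6,"tx":2.2,"ty":0.01,"tz":0,"turn":0},{"grip":0.6,"tx":2.6,"ty":0.01,"tz":0,"turn":0},{"grip":0.6,"tx":2.85,"ty":0.01,"tz":0,"turn":0},{"grip":0.6,"tx":2.96,"ty":0.01,"tz":0,"turn":0},{"grip":0.6,"tx":2.96,"ty":0.01,"tz":0,"turn":0},{"grip":0.6,"tx":2.96,"ty":0.01,"tz":0,"turn":0}]'
python3 -m jog '[{"grip":0,"tx":0,"ty":0,"tz":0,"turn":0},{"grip":0,"tx":0,"ty":0,"tz":0,"turn":0},{"grip":0,"tx":0,"ty":0,"tz":0,"turn":0},{"grip":0,"tx":0,"ty":0,"tz":0,"turn":0},{"grip":0,"tx":0,"ty":0,"tz":0,"turn":0},{"grip":0,"tx":0,"ty":0,"tz":0,"turn":0},{"grip":0,"tx":0,"ty":0,"tz":0,"turn":0},{"grip":0,"tx":0,"ty":0,"tz":0,"turn":0}]' 15
```

```text
clock: 2.25
eef_pos: [476.3, -326.6, 12.4]
eef_rot: [1.092, 1.569, -0.677]
wrist_force: [-0.2, -0.5, 0.6]
finger_gap: 56.4
clock: 2.92
eef_pos: [475.8, -326.0, 11.1]
eef_rot: [-2.492, 1.571, 2.022]
wrist_force: [-0.3, -0.2, 1.1]
finger_gap: 15.2
```

```bash
python3 -m jog '[{"grip":0,"tx":-0.2,"ty":0,"tz":0,"turn":0},{"grip":0,"tx":-0.8,"ty":0,"tz":0,"turn":0},{"grip":0,"tx":-1.7,"ty":0,"tz":0,"turn":0},{"grip":0,"tx":-2.6,"ty":0,"tz":0,"turn":0},{"grip":0,"tx":-3.5,"ty":0,"tz":0,"turn":0},{"grip":0,"tx":-4.3,"ty":0,"tz":0,"turn":0},{"grip":0,"tx":-4.3,"ty":0,"tz":0,"turn":0}]'
python3 -c "
from h import *
go(455,69,184)"
```

```text
clock: 3.5
eef_pos: [477.5, -327.3, 190.6]
eef_rot: [1.109, 1.561, -0.66]
wrist_force: [0.6, -0.7, 1.1]
finger_gap: 15.7
[ 477.5 -327.3  190.6] tx ty tz [ 0.097 -2.506 -9.603] zaxis [-0.197 -0.98   0.005] yax [ 0.98  -0.197  0.009] gap 15.7 t 3.5
```

```bash
python3 -m jog '[{"grip":0,"tx":0,"ty":-0.15,"tz":-0.5,"turn":0},{"grip":0,"tx":0,"ty":-0.35,"tz":-1.3,"turn":0},{"grip":0,"tx":0,"ty":-0.6,"tz":-2.2,"turn":0},{"grip":0,"tx":0,"ty":-0.8,"tz":-3.1,"turn":0},{"grip":0,"tx":0,"ty":-1.05,"tz":-4,"turn":0},{"grip":0,"tx":0,"ty":-1.3,"tz":-4.9,"turn":0},{"grip":0,"tx":0,"ty":-1.5,"tz":-5.8,"turn":0},{"grip":0,"tx":0,"ty":-1.75,"tz":-6.7,"turn":0},{"grip":0,"tx":0,"ty":-2,"tz":-7.6,"turn":0},{"grip":0,"tx":0,"ty":-2.2,"tz":-8.5,"turn":0},{"grip":0,"tx":0,"ty":-2.4,"tz":-9.2,"turn":0},{"grip":0,"tx":0,"ty":-2.5,"tz":-9.6,"turn":0}]'
python3 -m jog '[{"grip":0,"tx":0,"ty":0,"tz":0,"turn":0},{"grip":0,"tx":0,"ty":0,"tz":0,"turn":0},{"grip":0,"tx":0,"ty":0,"tz":0,"turn":0},{"grip":0,"tx":0,"ty":0,"tz":0,"turn":0},{"grip":0,"tx":0,"ty":0,"tz":0,"turn":0},{"grip":0,"tx":0,"ty":0,"tz":0,"turn":0}]'
python3 - <<'E'
from h import *
from cell import manip
import cv2
go(520,56.5,150)
c=manip.camera("wrist");cv2.imwrite("pics/w2.png",c["image"][:,:,::-1]);print(list(c["eye"]),list(c["attitude"]))
E
```

```text
clock: 4.5
eef_pos: [452.8, 72.8, 183.3]
eef_rot: [2.728, 1.57, 0.961]
wrist_force: [0.9, -0.0, -0.4]
finger_gap: 15.6
clock: 5.0
eef_pos: [453.5, 69.4, 183.0]
eef_rot: [-0.415, 1.571, -2.185]
wrist_force: [-0.1, -0.8, 0.2]
finger_gap: 15.6
[453.5  69.4 183. ] tx ty tz [ 0.826  1.693 -0.013] zaxis [-0.198 -0.98   0.   ] yax [ 0.98  -0.198 -0.   ] gap 15.6 t 5.0
[np.float64(519.5006468726849), np.float64(56.22592761151597), np.float64(362.70957952260756)] [np.float64(-0.2386246183163534), np.float64(-0.0012300686400978922), np.float64(-1.7702680809118085)]
```

View pics/w2.png

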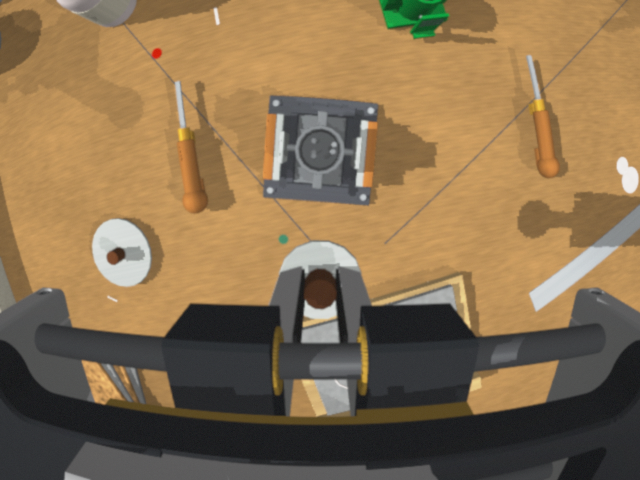

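The picture shows the cassette and dock from above, centred near (320,149) and turned slightly relative to the jaws. The held lid is between the fingers at (319,285). I'll enlarge it to get the rim and the yaw.

```bash
python3 - <<'E'
import cv2
im=cv2.imread("pics/w2.png");cv2.imwrite("pics/c2.png",cv2.resize(im[90:210,240:400],(800,600),interpolation=cv2.INTER_CUBIC))
E
```

```text
(no output)
```

View pics/c2.png

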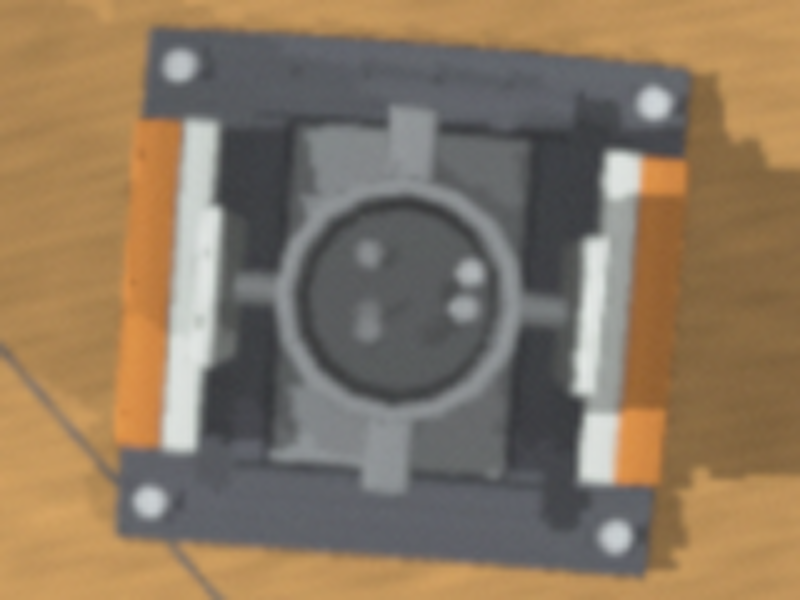

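```bash
python3 - <<'E'
from h import *
np.set_printoptions(precision=2,suppress=True)
E=[519.50,56.226,362.71],[-0.23862462,-0.00123,-1.77026808]
g=lambda x,y:(240+(x+.5)/5-.5,90+(y+.5)/5-.5)
rim=wr(*g(398.5,298.5),64,*E);print("rim",rim)
for a in((276,298),(521,299),(398,178),(398,418)):print(np.linalg.norm(wr(*g(*a),64,*E)-rim))
B=[wr(*g(*q),7,*E) for q in((180,65),(654,102),(150,502),(614,537))]
print("boltcentre",np.mean(B,0))
for d in(B[0]-B[1],B[2]-B[3]):print("y axis",np.arctan2(d[1],d[0])-np.pi/2,np.linalg.norm(d))
for d in(B[0]-B[2],B[1]-B[3]):print("x axis",np.arctan2(d[1],d[0]),np.linalg.norm(d))
# plates tops
L=[wr(*g(*q),62,*E) for q in((208,208),(192,366))];Q=[wr(*g(*q),62,*E) for q in((595,238),(583,395))]
for d in(L[0]-L[1],Q[0]-Q[1]):print("plate",np.arctan2(d[1],d[0]),np.linalg.norm(d))
print("plate mid",np.mean(L+Q,0))
t=np.array([453.5,69.4]);ya=np.array([.98,-.198])
e=wr(319.5,241,180,*E);print("flange edge along y",(e[:2]-t)@ya, "perp",(e[:2]-t)@[-.198,-.98])
for q in((305,290),(336,290),(320,272),(320,309)):print((wr(*q,199,*E)[:2]-t)@ya,(wr(*q,199,*E)[:2]-t)@[-.198,-.98])
E
```

```text
rim [518.94  56.33  64.  ]
19.53622066966643
19.53636023237298
19.39526113197834
19.238614245834345
boltcentre [518.65  56.18   7.  ]
y axis -0.27731770788679877 90.20719652340897
y axis -0.2764303521851781 89.98761335365872
x axis -0.2776225927626908 84.61182309026515
x axis -0.28022092637953644 84.53232439402768
plate -0.3084929932197556 25.7856849919507
plate -0.266776783585172 25.600347100769298
plate mid [518.79  57.    62.  ]
flange edge along y 20.90566555816184 perp -0.06133687835326665
1.808553568835171 -6.936822383187326
1.7966127955896183 7.727346938702275
10.846233549241145 0.15692504695910295
-8.099748801528639 0.15904310982185618
```

```bash
python3 -m jog '[{"grip":0,"tx":0,"ty":0.4,"tz":0,"turn":0.3},{"grip":0,"tx":0,"ty":0.9,"tz":0,"turn":0.6},{"grip":0,"tx":0,"ty":1.3,"tz":0,"turn":0.75},{"grip":0,"tx":0,"ty":1.6,"tz":0,"turn":0.75},{"grip":0,"tx":0.4,"ty":1.67,"tz":0,"turn":0.75},{"grip":0,"tx":1,"ty":1.67,"tz":0,"turn":0.75},{"grip":0,"tx":1.6,"ty":1.67,"tz":0,"turn":0.75},{"grip":0,"tx":2,"ty":1.67,"tz":0,"turn":0.75},{"grip":0,"tx":2.25,"ty":1.67,"tz":0,"turn":0.75},{"grip":0,"tx":2.25,"ty":1.67,"tz":0,"turn":0.75},{"grip":0,"tx":2.25,"ty":1.67,"tz":0,"turn":0.75},{"grip":0,"tx":2.25,"ty":1.67,"tz":0,"turn":0.75}]'
python3 - <<'E'
from h import *
from cell import manip
import cv2
go(519,56.4,71)
im=[]
for n,x,y in(("scene",344,180),("side",242,170)):
    c=manip.camera(n)["image"][:,:,::-1];im.append(cv2.resize(c[y:y+60,x:x+60],(400,400),interpolation=cv2.INTER_CUBIC))
cv2.imwrite("pics/c3.png",np.hstack(im))
E
```

```text
clock: 6.05
eef_pos: [519.6, 56.9, 94.2]
eef_rot: [1.885, 1.569, 0.037]
wrist_force: [-0.7, 0.9, -0.2]
finger_gap: 15.5
[519.6  56.9  94.2] tx ty tz [ 0.581 -0.012  0.017] zaxis [-0.274 -0.962 -0.001] yax [ 0.962 -0.274  0.002] gap 15.5 t 6.05
```

View pics/c3.png

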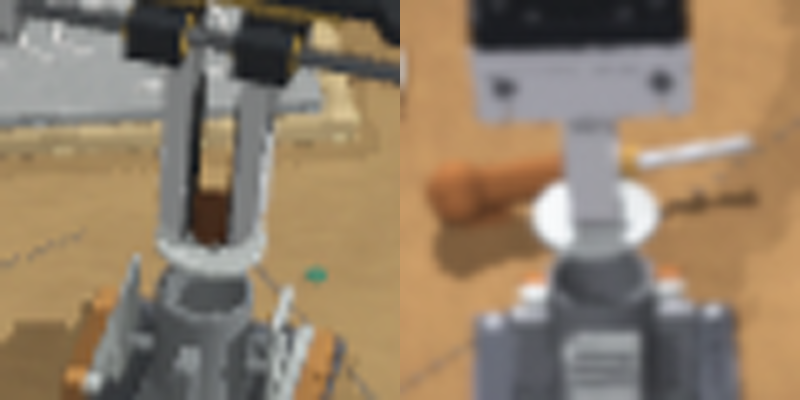

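The lid is held level above the cup. Its flange centre is at (211,248) and (596,217), the cup mouth at (205,292) and (602,280). Allowing for perspective lean, they line up to about 1 mm, so I'll lower.

```bash
python3 -m jog '[{"grip":0,"tx":0.15,"ty":-0.005,"tz":0.005,"turn":0},{"grip":0,"tx":0.25,"ty":-0.005,"tz":0.005,"turn":0},{"grip":0,"tx":0.33,"ty":-0.005,"tz":0.005,"turn":0},{"grip":0,"tx":0.4,"ty":-0.005,"tz":0.005,"turn":0},{"grip":0,"tx":0.46,"ty":-0.005,"tz":0.005,"turn":0},{"grip":0,"tx":0.5,"ty":-0.005,"tz":0.005,"turn":0},{"grip":0,"tx":0.53,"ty":-0.005,"tz":0.005,"turn":0},{"grip":0,"tx":0.53,"ty":-0.005,"tz":0.005,"turn":0},{"grip":0,"tx":0.53,"ty":-0.005,"tz":0.005,"turn":0}]'
python3 -m jog '[{"grip":0,"tx":0.02,"ty":0,"tz":0,"turn":0},{"grip":0,"tx":0.04,"ty":0,"tz":0,"turn":0},{"grip":0,"tx":0.04,"ty":0,"tz":0,"turn":0},{"grip":0,"tx":0.04,"ty":0,"tz":0,"turn":0}]'
```

```text
clock: 6.9
eef_pos: [518.7, 56.8, 71.9]
eef_rot: [2.066, 1.571, 0.218]
wrist_force: [0.2, 0.1, -0.3]
finger_gap: 15.7
clock: 7.23
eef_pos: [518.7, 56.8, 70.3]
eef_rot: [-2.59, 1.571, 1.845]
wrist_force: [-1.5, -0.4, -1.4]
finger_gap: 15.8
```

```bash
python3 -m jog '[{"grip":0,"tx":0.02,"ty":0,"tz":0,"turn":0},{"grip":0,"tx":0.02,"ty":0,"tz":0,"turn":0},{"grip":0,"tx":0.02,"ty":0,"tz":0,"turn":0}]'; python3 -m jog '[{"grip":0,"tx":0.02,"ty":0,"tz":0,"turn":0},{"grip":0,"tx":0.02,"ty":0,"tz":0,"turn":0},{"grip":0,"tx":0.02,"ty":0,"tz":0,"turn":0}]'
```

```text
clock: 7.48
eef_pos: [518.8, 56.8, 70.0]
eef_rot: [1.878, 1.57, 0.031]
wrist_force: [-3.1, 0.3, 7.4]
finger_gap: 15.3
clock: 7.73
eef_pos: [519.0, 56.8, 70.0]
eef_rot: [1.868, 1.57, 0.02]
wrist_force: [-7.2, -0.1, 15.0]
finger_gap: 15.3
```

Firm contact at TCP z = 70.0, where the flange should meet the rim. I'll ease off and release.

```bash
python3 -m jog '[{"grip":0,"tx":-0.03,"ty":0,"tz":0,"turn":0},{"grip":0,"tx":-0.03,"ty":0,"tz":0,"turn":0},{"grip":0.4,"tx":-0.03,"ty":0,"tz":0,"turn":0},{"grip":0.4,"tx":-0.03,"ty":0,"tz":0,"turn":0},{"grip":0.4,"tx":-0.03,"ty":0,"tz":0,"turn":0},{"grip":0.4,"tx":-0.03,"ty":0,"tz":0,"turn":0},{"grip":0.4,"tx":-0.03,"ty":0,"tz":0,"turn":0},{"grip":0.4,"tx":-0.03,"ty":0,"tz":0,"turn":0},{"grip":0.4,"tx":-0.03,"ty":0,"tz":0,"turn":0},{"grip":0.4,"tx":-0.03,"ty":0,"tz":0,"turn":0},{"grip":0.4,"tx":-0.03,"ty":0,"tz":0,"turn":0}]'
python3 -m jog '[{"grip":0.4,"tx":-0.5,"ty":0,"tz":0,"turn":0},{"grip":0.4,"tx":-1.2,"ty":0,"tz":0,"turn":0},{"grip":0.4,"tx":-1.9,"ty":-0.3,"tz":0,"turn":0},{"grip":0.96,"tx":-2.2,"ty":-0.8,"tz":0,"turn":0},{"grip":0.96,"tx":-2.2,"ty":-1.2,"tz":0,"turn":0},{"grip":0.96,"tx":-2.2,"ty":-1.2,"tz":0,"turn":0},{"grip":0.96,"tx":-2.2,"ty":-1.2,"tz":0,"turn":0},{"grip":0.96,"tx":-2.2,"ty":-1.2,"tz":0,"turn":0},{"grip":0.96,"tx":-2.2,"ty":-1.2,"tz":0,"turn":0},{"grip":0.96,"tx":-2.2,"ty":-1.2,"tz":0,"turn":0}]'
python3 - <<'E'
from h import *
from cell import manip
import cv2
go(519,56.4,33)
C=manip.camera("wrist");w=C["image"][:,:,::-1];print(list(C["eye"]),list(C["attitude"]))
cv2.imwrite("pics/w4.png",w)
im=[]
for n,x,y in(("scene",344,195),("side",242,190)):
    c=manip.camera(n)["image"][:,:,::-1];im.append(cv2.resize(c[y:y+60,x:x+60],(300,300),interpolation=cv2.INTER_CUBIC))
a=cv2.resize(w[90:240,240:365],(500,600),interpolation=cv2.INTER_CUBIC)
cv2.imwrite("pics/c4.png",np.hstack([np.vstack(im),a]))
E
```

```text
clock: 8.65
eef_pos: [518.7, 56.8, 69.9]
eef_rot: [1.746, 1.571, -0.102]
wrist_force: [0.5, -0.3, -0.5]
finger_gap: 37.6
clock: 9.48
eef_pos: [472.9, 69.8, 157.4]
eef_rot: [-1.203, 1.57, -3.051]
wrist_force: [0.4, 0.7, 0.4]
finger_gap: 80.7
[472.9  69.8 157.4] tx ty tz [3.109 1.203 0.004] zaxis [-0.274 -0.962  0.   ] yax [ 0.962 -0.274 -0.001] gap 80.7 t 9.4833
[np.float64(537.721956852721), np.float64(51.45027573727508), np.float64(337.0007424606078)] [np.float64(-0.2392470933574251), np.float64(-0.0015799339275337498), np.float64(-1.847906923984409)]
```

View pics/c4.png

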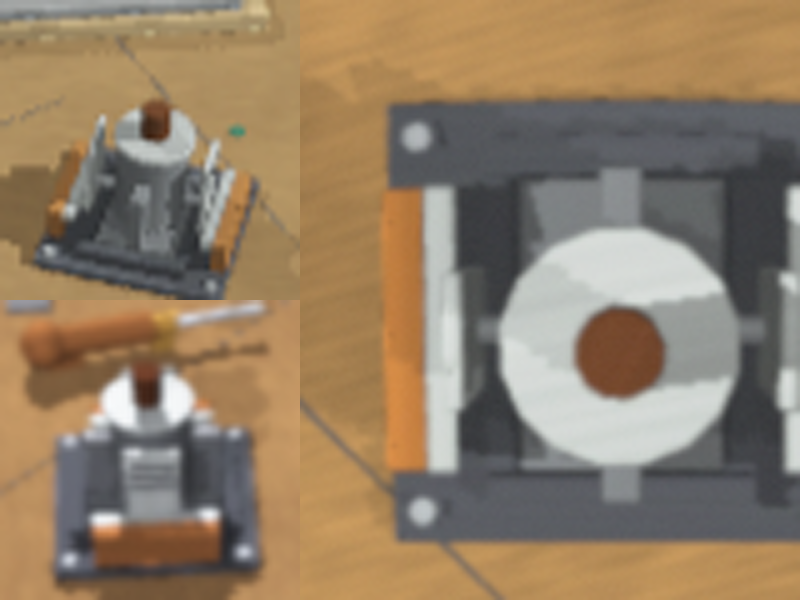

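The lid sits level and centred: flange centre (620,346) in the right crop, knob (620,352). The dock edges line up with the jaw axes.

```bash
python3 - <<'E'
from h import *
np.set_printoptions(precision=1,suppress=True)
E=[537.722,51.450,337.001],[-0.2392471,-0.00158,-1.84790692]
g=lambda x,y:(240+(x-300+.5)/4-.5,90+(y+.5)/4-.5)
print("flange",wr(*g(620,346),68,*E),"knob",wr(*g(620,351),86,*E))
print("plateL top x-mid",wr(*g(450,338),62,*E))
B=[wr(*g(*q),7,*E) for q in((416,137),(423,512))];d=B[0]-B[1];print("yaw",np.arctan2(d[1],d[0]))
go(519,56.6,33)
E
```

```text
flange [518.3  56.6  68. ] knob [518.7  56.5  86. ]
plateL top x-mid [528.1  86.6  62. ]
yaw -0.27458724906557536
[472.7  69.8 157.5] tx ty tz [3.1 1.2 0. ] zaxis [-0.3 -1.   0. ] yax [ 1.  -0.3 -0. ] gap 89.9 t 9.6333
```

```bash
python3 -m jog '[{"grip":0.96,"tx":0,"ty":0.5,"tz":0,"turn":0},{"grip":0.96,"tx":0,"ty":0.9,"tz":0,"turn":0},{"grip":0.96,"tx":0,"ty":1.2,"tz":0,"turn":0},{"grip":0.96,"tx":0.5,"ty":1.2,"tz":0,"turn":0},{"grip":0.96,"tx":1,"ty":1.2,"tz":0,"turn":0},{"grip":0.96,"tx":1,"ty":1.2,"tz":0,"turn":0},{"grip":0.96,"tx":1,"ty":1.2,"tz":0,"turn":0}]'
python3 -c "
from h import *
go(519,56.6,33)"
```

```text
clock: 10.22
eef_pos: [518.4, 56.8, 117.5]
eef_rot: [-1.27, 1.569, -3.118]
wrist_force: [-0.3, 0.3, 0.9]
finger_gap: 90.0
[518.4  56.8 117.5] tx ty tz [ 2.112e+00  2.000e-02 -1.000e-03] zaxis [-0.274 -0.962  0.001] yax [ 0.962 -0.274 -0.002] gap 90.0 t 10.2167
```

```bash
python3 -m jog '[{"grip":0.96,"tx":0.5,"ty":0,"tz":0,"turn":0},{"grip":0.96,"tx":1,"ty":0,"tz":0,"turn":0},{"grip":0.96,"tx":1.5,"ty":0,"tz":0,"turn":0},{"grip":0.96,"tx":1.85,"ty":0,"tz":0,"turn":0},{"grip":0.96,"tx":2.02,"ty":0,"tz":0,"turn":0},{"grip":0.96,"tx":2.1,"ty":0,"tz":0,"turn":0},{"grip":0.96,"tx":2.1,"ty":0,"tz":0,"turn":0},{"grip":0.96,"tx":2.1,"ty":0,"tz":0,"turn":0}]'
python3 -m jog '[{"grip":0.4,"tx":0,"ty":0,"tz":0,"turn":0},{"grip":0.4,"tx":0,"ty":0,"tz":0,"turn":0},{"grip":0.4,"tx":0,"ty":0,"tz":0,"turn":0},{"grip":0.4,"tx":0,"ty":0,"tz":0,"turn":0},{"grip":0.4,"tx":0,"ty":0,"tz":0,"turn":0},{"grip":0.4,"tx":0,"ty":0,"tz":0,"turn":0},{"grip":0.4,"tx":0,"ty":0,"tz":0,"turn":0},{"grip":0.4,"tx":0,"ty":0,"tz":0,"turn":0},{"grip":0.4,"tx":0,"ty":0,"tz":0,"turn":0},{"grip":0.4,"tx":0,"ty":0,"tz":0,"turn":0}]' 30
```

```text
clock: 10.88
eef_pos: [519.3, 56.9, 35.0]
eef_rot: [1.89, 1.569, 0.042]
wrist_force: [0.7, 0.5, 0.6]
finger_gap: 90.3
clock: 11.72
eef_pos: [518.9, 56.6, 34.6]
eef_rot: [1.069, 1.57, -0.779]
wrist_force: [-4.5, -2.3, 11.0]
finger_gap: 51.1
```

```bash
python3 -m jog '[{"grip":0.4,"tx":-0.05,"ty":0,"tz":0,"turn":0},{"grip":0.4,"tx":-0.1,"ty":0,"tz":0,"turn":0},{"grip":0.4,"tx":-0.17,"ty":0,"tz":0,"turn":0},{"grip":0.4,"tx":-0.25,"ty":0,"tz":0,"turn":0},{"grip":0.4,"tx":-0.25,"ty":0,"tz":0,"turn":0},{"grip":0.4,"tx":-0.25,"ty":0,"tz":0,"turn":0}]'
```

```text
clock: 12.22
eef_pos: [518.7, 56.8, 43.9]
eef_rot: [2.016, 1.571, 0.169]
wrist_force: [-0.4, 0.4, -3.0]
finger_gap: 50.7
```

The load is −3 N, about the cassette's weight, so it is free of the dock. I'll lift the rest of the way.

```bash
python3 -m jog '[{"grip":0.4,"tx":-0.15,"ty":0,"tz":0,"turn":0},{"grip":0.4,"tx":-0.4,"ty":0,"tz":0,"turn":0},{"grip":0.4,"tx":-0.75,"ty":0,"tz":0,"turn":0},{"grip":0.4,"tx":-1.1,"ty":0,"tz":0,"turn":0},{"grip":0.4,"tx":-1.5,"ty":0,"tz":0,"turn":0},{"grip":0.4,"tx":-1.9,"ty":0,"tz":0,"turn":0},{"grip":0.4,"tx":-2.25,"ty":0,"tz":0,"turn":0},{"grip":0.4,"tx":-2.5,"ty":0,"tz":0,"turn":0},{"grip":0.4,"tx":-2.65,"ty":0,"tz":0,"turn":0},{"grip":0.4,"tx":-2.75,"ty":0,"tz":0,"turn":0},{"grip":0.4,"tx":-2.75,"ty":0,"tz":0,"turn":0},{"grip":0.4,"tx":-2.75,"ty":0,"tz":0,"turn":0}]'
python3 -m jog '[{"grip":0.4,"tx":0,"ty":0,"tz":0,"turn":0},{"grip":0.4,"tx":0,"ty":0,"tz":0,"turn":0},{"grip":0.4,"tx":0,"ty":0,"tz":0,"turn":0},{"grip":0.4,"tx":0,"ty":0,"tz":0,"turn":0},{"grip":0.4,"tx":0,"ty":0,"tz":0,"turn":0},{"grip":0.4,"tx":0,"ty":0,"tz":0,"turn":0}]'
python3 - <<'E'
from cell import manip
import cv2,numpy as np
im=[]
for n,x,y in(("scene",290,110),("side",190,90)):
    c=manip.camera(n)["image"][:,:,::-1];im.append(cv2.resize(c[y:y+160,x:x+160],(400,400),interpolation=cv2.INTER_CUBIC))
cv2.imwrite("pics/c5.png",np.hstack(im))
E
```

```text
clock: 13.22
eef_pos: [518.5, 56.8, 153.4]
eef_rot: [-1.302, 1.57, 3.133]
wrist_force: [0.0, -0.1, -3.6]
finger_gap: 50.9
clock: 13.72
eef_pos: [518.7, 56.8, 153.8]
eef_rot: [-1.304, 1.571, 3.132]
wrist_force: [0.0, 0.5, -3.2]
finger_gap: 51.0
```

View pics/c5.png

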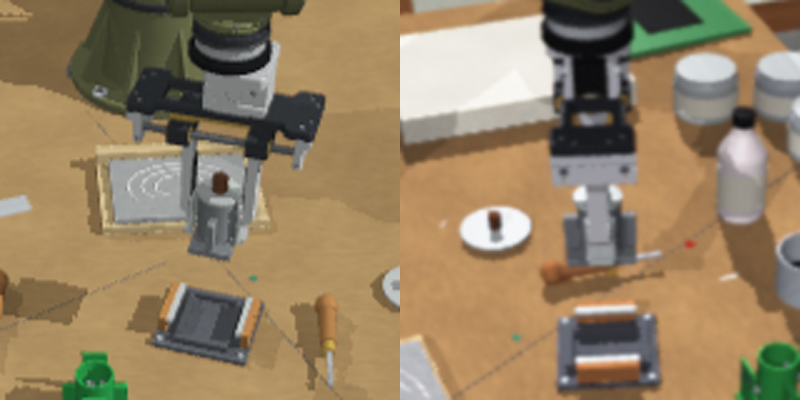

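The cassette hangs upright at (213,220) and (600,230), lid on (knob at (220,182)), clear of the empty dock, with the visible neighbours in place.

```bash
python3 -c "
from cell import manip
manip.sign_off()"
```

```text
the job is handed in; nothing more can be done
```

I put the small lid on the grey cassette's cup and let it go. Then I pinched both catches at 30 N, lifted the cassette about 119 mm straight up, and handed the job in at 13.8 s while still holding it.

**Lid:** It met the rim at the expected height. After release the wrist view put it within about 1 mm of the cup's centre, and it looked level.

**Final hold:** In the last pictures the cassette is upright and clear of the dock with the lid on. The load was a steady 3.2–3.6 N, and the neighbours I could see were in place. The brayer, baren and second gouge were outside that last crop, so I didn't recheck them, but no move came near them.

**Disagreements:**
- The finger opening read 51 mm, against the stated 53 mm with both catches fully in. I took it as catches fully in but had no direct reading of them.
- The grip was about 2 mm above the nominal pinch height.
- When the fingers closed, the wrist force rose briefly to about 11 N; it was gone once the cassette was lifted.
- My first yaw estimates for the dock, from the fixed cameras, ranged from −0.19 to −0.31 rad. I used −0.278 rad from the wrist camera, and the lid-seated view then agreed (−0.275).

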